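# Raise the lane barrier and push the tube rack home

## Robot

A 6-joint arm with a two-finger parallel gripper is mounted at the origin on the work surface. World frame = base frame: x ahead of the robot, y to its left, z up, the work surface at z = 0. Lengths are in m, angles in rad, forces in N, time in s.
With the tool pointing down it reaches from about 0.25 to 0.775 m from the base axis. Payload 8.9 kg.
Tool frame: the origin (TCP) lies midway between the tips of the shut fingers; the grasp point (between the pads) lies 19 mm behind it; z points along the fingers, y is the direction in which the jaws open and shut (so a half turn about z gives the same grasp; the last joint's range is limited). The gripper opens to 85 mm and grips with 20 to 120 N. Pads are 22 mm wide; open, the fingers measure 114 mm over their backs; the gripper's body (76 mm by 85 mm) begins 54 mm behind the grasp point. The pads swing forward as they close: fully open they stand 13 mm farther back than shut.
Start: joints at [1.011, 0.291, -0.153, 1.127, 0, 1.431], TCP at [0.214, 0.479, 0.231] pointing down, gripper open.
Joint ranges: [-2.52, 2.52], [-0.91, 1.74], [-1.3, 1.37], [-1.96, 2.02], [-1.52, 1.47], [-3.14, 3.14]. Speed limits (rad/s): [2.22, 2.22, 2.79, 3.14, 3.14, 3.14].

## Interface

Orientations are given as a unit quaternion [w, x, y, z].
In Python, from cell import sense, get_image, sign_off, spot_in, place_of gives the robot as it stands. The module is installed in compiled form; this text tells all that it offers.
- The arm moves only by the tool send_rows, never from a script. Its argument "moves" is a list of rows, each an object of numbers: "grip": the opening, from -1 (shut) to 1 (fully open); "x", "y", "z": the shift along the tool's x, y, z in units of 0.075 m (1.0 is 0.075 m); "yaw": the turn about the tool's z in units of 180 degrees (1.0 is 180 degrees). In form: [{"grip": .., "x": .., "y": .., "z": .., "yaw": ..}, ...]. A call has 1 to 10 rows; each row shifts and turns the pose as measured when the row begins, along the tool's axes as they then stand; what a row does not reach is not made up. A row lasts 1/12 s, in which the tool goes at most 41.7 mm and 7.16 degrees, less where a joint would pass 70% of its speed; a pose out of reach is approached as far as the arm can. A call with a number of a shift or a turn outside -1 to 1 is refused whole. A call with a gripper value outside its range is refused whole. The fingers move at their own pace and stop on an object; the grip force is fixed at half the most. Time passes only in rows, so rows that do not move let the fingers close. It gives the time, the measured TCP pose, the force and the opening at its end, in the units of the state.
- sense(): the state, without advancing time (a new reading comes with each control period).
- get_image(name): name is "scene" or "top" or "wrist"; returns a dict with "color" (480x640x3 uint8, red, green, blue), "fov_y" (degrees; the focal length in pixels is half the picture's height over the tangent of half this angle, whatever the lens; pixels are square), "cx", "cy" (the principal point, pixels), "k1" (the pictures are not rectified: a ray, as slopes to the right and down, at radius r is drawn at 1 + k1 r^2 times it, then the intrinsics apply), "rvec" (rotation vector, rad) and "tvec" (3), from world to camera coordinates, as OpenCV has them. Camera axes: x right, y down, z forward; pixel columns grow to the right and rows downward; lengths in m; the calibration is good to about 2 mm. A picture is of the moment at which its call begins. There is no depth.
- sign_off(): hands the job in, once; it reports no verdict.
Trained networks look in a picture, given as the dict that the camera call returned (one of the last four; its "shot" number tells which), for a name from the list of things; names that differ only in an ending like _2 or _b are one class to them, and where a whole thing is asked for, a point or a joint stands for the part that bears it (a point fixed in the world has none). Each returns a list of dicts, best first, with "p" (0 to 1); they miss things now and then, are a little off and sometimes report something else, mostly with a low value. They report only what shows in the picture. A call takes as long as a camera call. They do not tell look-alikes from the thing itself.
- spot_in(picture, thing): "box" ([centre column, centre row, width, height] in pixels, round what is visible of it).
- place_of(picture, thing): "xy" ([column, row] in pixels: a listed point, or the origin of a listed thing).
The state is a dict: "time_s": time; "joint_pos": joint angles; "joint_vel": joint speeds; "tau": joint torques, N m; "position": TCP position; "eef_rot": TCP orientation; "contact_force": force on the tool from outside, world axes, zero at the start; "torque": the same for the moment, N m; "grip_width": finger opening in m.
Only numpy, scipy, OpenCV 4.12 (cv2) and the standard library are available. Lean on these libraries where they do the work, as an engineer would, in place of code of your own. Each camera call takes 0.05 s, during which the arm holds its last target.

## Task

With the fingertips, push the counterweighted barrier arm that lies across the rack lane up past its balance point so that it stays raised by itself, and take the fingers off it; then push the tube rack that waits in the lane along under it until it is fully home against the end stop, upright. Only push: do not lift or tip the rack, do not disturb anything else on the bench, and finish clear of everything with the barrier still raised.

Things in the scene. Friction and masses are not known exactly. Their poses are not given: they have to be found in the camera images.
- dock: the rack lane: fixed white plate, 385 mm long, with two low aluminium rails. Origin: on the bench, midway between the rails, under the barrier arm; z up, y along the lane from the waiting rack to the end stop, x across it, away from the robot. Lane floor 8 mm above the bench; rails at x = +-36 mm, 6 mm thick, 66 mm clear between, tops 20 mm above the bench
- stop (a point): middle of the end stop's face, at x = 0, y = +160 mm, 36 mm up in the lane's frame, same axes. The stop is an aluminium block 78 mm wide (x), its top 66 mm above the bench
- pivot (a point): middle of the barrier's hinge axis (which is y), at x = +135 mm, y = 0, 70 mm up in the lane's frame, same axes. It sits between two fixed bracket plates, 30 mm in x, outer faces at y = +-28 mm, tops 88 mm above the bench
- barrier (a joint): barrier angle, rad: 0 lowered (level, across the lane), grows as its free end goes up and away from the robot, stop at 1.65. Steel counterweight (40 mm across) 55 mm above and 15 mm behind the pivot when lowered. Below its balance point, near 1.0, it falls shut; beyond, it swings to the stop by itself and stays. 1 to 1.5 N at the lip starts it; lightly damped, no spring
- barrier_lip (a point): middle of the push lip. Arm: bar 16 wide x 12 mm, level with the pivot, 183 mm long, pointing to the robot; its end carries the lip, a plate 50 long x 44 wide x 5 mm, bent up 50 degrees from the bar, underside facing down and to the robot. Lowered, this point is 196 mm from the pivot towards the robot and 16 mm above it; it swings with the arm. 64 mm free under the bar
- rack: the tube rack waiting in the lane before the barrier: white, 60 (x) x 90 (y) x 60 mm, six grey-capped tubes up to 95 mm, about 0.25 kg, all one piece. Origin: centre of its underside, on the lane floor; y along the lane; 3 mm play to each rail. Home, touching the end stop, its origin is at y = +115 mm in the lane's frame
- vial: small amber jar, 32 mm wide, 55 mm tall, standing on the bench beyond the lane; origin: centre of its underside. Not part of the job
- slide_case: low flat case with a blue top, 70 x 100 x 30 mm, on the bench beyond the lane; origin: centre of its underside. Not part of the job
- timer: flat white bench timer, 55 x 60 x 18 mm, on the bench on the robot's side of the lane; origin: centre of its underside. Not part of the job
- spare_rack: a second tube rack of the same make, standing on the open bench to the left, not in the lane; origin: centre of its underside. Not part of the job
- reagent: amber reagent bottle, 60 mm wide, 130 mm tall, on the bench to the left; origin: centre of its underside. Not part of the job
- beaker: glass cup, 70 mm wide, 85 mm tall, on the bench to the right; origin: centre of its underside. Not part of the job
- tip_box: box of pipette tips, 85 x 120 x 58 mm, on the bench to the right; origin: centre of its underside. Not part of the job
There are look-alikes about, which are no part of the job. What is shaped like the rack but black or pink is not meant.

How it is judged:
On the way, in this order (a step that is already met when the one before it is completed fails the run):
1. the barrier stays raised by itself (beyond 1.5 rad) with the robot touching nothing (value of joint barrier above 1.5 rad and contact force between each of the fingers, the arm and anything else below 0.1 N), for 0.3 s.
2. the rack is home against the end stop, upright between the rails, the barrier still raised (value of joint barrier above 1.5 rad and y of rack in the frame of dock between 0.109 and 0.121 m and x of rack in the frame of dock between -0.012 and 0.012 m and z of rack in the frame of dock below 0.013 m and angle between rack's own z axis and vertical below 0.1 rad), for 0.2 s.
At the end, for the whole second after the job is handed in: The barrier stands raised by itself beyond 1.5 rad; the rack rests flat on the lane floor within 6 mm of touching the end stop, between the rails, upright within 0.1 rad and at rest (all of step 2 and linear speed of rack below 0.01 m/s).
It fails at once if the rack is lifted more than 15 mm off the lane floor, or tipped over 0.3 rad (z of rack in the frame of dock above 0.023 m or angle between rack's own z axis and vertical above 0.3 rad).
It fails at once if one of the other things on the bench is moved more than 30 mm or tipped over 0.4 rad (distance of any of vial, slide_case, timer, spare_rack, reagent, beaker, tip_box from where it was at the start of the episode above 0.03 m or angle between any of vial, slide_case, timer, spare_rack, reagent, beaker, tip_box's own z axis and vertical above 0.4 rad).
It also fails if it takes over 58 s, if anything falls off the work surface, if the arm or the gripper's body presses on something with over 40 N, if the wrist force passes 120 N, or if a joint passes its speed limit or range.

## Working session

There is one attempt and no reset: what is moved stays moved. The work goes in short steps, Python scripts to look and compute and a tool call to move; the robot and the scene stay as the last step left them, time stands still between calls to the robot, and variables do not carry over. Pictures are saved under pics/ and viewed, and the job is handed in when it is done.

Besides the shell and the picture viewer there is one more tool, called after ">>>" as name(argument=value, ...) on one line, values as JSON. send_rows: Moves the arm, as the interface text tells. Shifts and turns lie within -1 to 1; 1 stands for 0.075 m of shift or 180 degrees of turn. Its arguments: {"type":"object","properties":{"moves":{"type":"array"}},"required":["moves"]}

```bash
ls; mkdir -p pics
cat > h.py <<'E'
import numpy as np,cv2
from cell import sense,get_image,sign_off,spot_in,place_of
def K(im):
    f=240/np.tan(np.radians(im['fov_y'])/2); return f
def ray(im,uv):
    f=K(im); p=np.array([(uv[0]-im['cx'])/f,(uv[1]-im['cy'])/f]); q=p.copy()
    for _ in range(30): q=p/(1+im['k1']*(q@q))
    R,_=cv2.Rodrigues(np.array(im['rvec'],float)); t=np.array(im['tvec'],float).ravel()
    return -R.T@t, R.T@np.array([q[0],q[1],1])
def at_z(im,uv,z):
    o,d=ray(im,uv); return o+d*(z-o[2])/d[2]
def proj(im,P):
    R,_=cv2.Rodrigues(np.array(im['rvec'],float)); c=R@np.array(P,float)+np.array(im['tvec'],float).ravel()
    q=c[:2]/c[2]; q=q*(1+im['k1']*(q@q)); return q*K(im)+[im['cx'],im['cy']]
def tri(a,ua,b,ub):
    o1,d1=ray(a,ua);o2,d2=ray(b,ub)
    s=np.linalg.lstsq(np.c_[d1,-d2],o2-o1,rcond=None)[0]
    p,q=o1+d1*s[0],o2+d2*s[1]; return (p+q)/2,np.linalg.norm(p-q)
def save(im,n): cv2.imwrite('pics/'+n,im['color'][...,::-1])
E
python3 - <<'E'
from h import *
s=sense();print(s)
S=get_image('scene');T=get_image('top')
save(S,'s0.png');save(T,'t0.png')
for im,n in((S,'scene'),(T,'top')):
    print(n,im['fov_y'],ray(im,(320,240)))
    for th in ['dock','stop','pivot','barrier_lip','rack','timer','spare_rack','vial','slide_case','reagent','beaker','tip_box']:
        print(th,[(np.round(d['xy']),round(d['p'],2),np.round(at_z(im,d['xy'],{'stop':.036,'pivot':.07,'barrier_lip':.086,'rack':.008}.get(th,0)),3)) for d in place_of(im,th)][:3])
E
```

```text
pics
{'time_s': 0.0, 'joint_pos': array([ 1.01071625e+00,  2.91290871e-01, -1.54103853e-01,  1.12671927e+00,
        9.39598608e-06,  1.43148249e+00]), 'joint_vel': array([ 0.00048635,  0.00163737,  0.00088902, -0.00100905,  0.0004564 ,
        0.00021771]), 'tau': array([ 1.95150526e-03, -5.37146688e+01,  3.31375945e+01,  1.59034738e-02,
       -1.86252396e-05,  2.26623968e-05]), 'position': array([0.21420823, 0.47883485, 0.2307352 ]), 'eef_rot': array([-2.30139279e-04,  2.08834547e-01,  9.77950765e-01, -6.17350766e-04]), 'contact_force': array([0.17743019, 0.49298574, 0.16624203]), 'torque': array([ 0.06997253, -0.02632545,  0.0217998 ]), 'grip_width': 0.0862114580446145}
scene 51.81569397572551 (array([ 1.10442377, -0.68026823,  0.7920262 ]), array([-0.45683847,  0.61436602, -0.64338039]))
dock [(array([312., 259.]), 0.75, array([ 0.57 ,  0.008, -0.   ]))]
stop [(array([346., 212.]), 0.9, array([0.552, 0.172, 0.036]))]
pivot [(array([362., 261.]), 0.91, array([0.707, 0.008, 0.07 ]))]
barrier_lip [(array([288., 217.]), 0.89, array([0.494, 0.015, 0.086]))]
rack [(array([214., 355.])
[... 1377 characters left out ...]
]), 0.49, array([ 0.601, -0.467,  0.   ]))]
spare_rack [(array([148., 305.]), 0.92, array([0.445, 0.419, 0.   ])), (array([313., 279.]), 0.53, array([0.517, 0.004, 0.   ]))]
vial [(array([356., 220.]), 0.7, array([ 0.673, -0.105,  0.   ])), (array([310., 199.]), 0.21, array([0.727, 0.014, 0.   ]))]
slide_case [(array([265., 217.]), 0.96, array([0.678, 0.131, 0.   ]))]
reagent [(array([160., 235.]), 0.79, array([0.627, 0.401, 0.   ])), (array([482., 310.]), 0.25, array([ 0.444, -0.424,  0.   ]))]
beaker [(array([148., 306.]), 0.67, array([0.442, 0.419, 0.   ])), (array([492., 249.]), 0.57, array([ 0.601, -0.454,  0.   ]))]
tip_box [(array([484., 308.]), 0.66, array([ 0.449, -0.429,  0.   ]))]
```

View pics/s0.png

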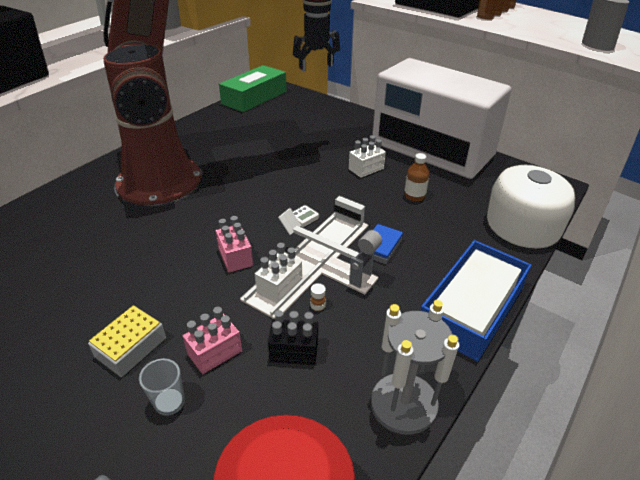

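View pics/t0.png

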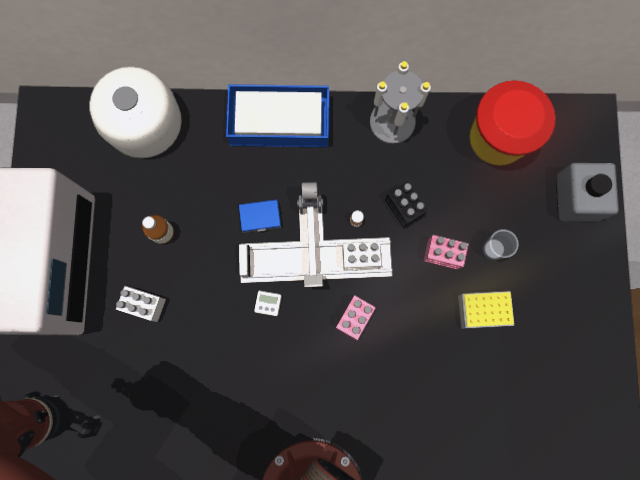

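The scene view shows the lane at about (312,259), with the white rack at (280,285), the lowered barrier, and its lip at (288,218). The pink, black and spare racks are off the lane. Next I'll fit the lane's pose.

```bash
cat > dk.py <<'E'
from h import *
def W(p,P): # p: x,y,th
    c,s=np.cos(p[2]),np.sin(p[2]); return np.array([p[0]+c*P[0]-s*P[1],p[1]+s*P[0]+c*P[1],P[2]])
def L(p,P):
    c,s=np.cos(p[2]),np.sin(p[2]); a,b=P[0]-p[0],P[1]-p[1]; return np.array([c*a+s*b,-s*a+c*b,P[2]])
E
python3 - <<'E'
from dk import *
from scipy.optimize import least_squares
T=get_image('top');S=get_image('scene')
P={'dock':(0,0,0),'stop':(0,.16,.036),'pivot':(.135,0,.07),'barrier_lip':(-.061,0,.086)}
obs=[];
for im in(S,T):
    for k,v in P.items():
        r=place_of(im,k)
        if r and r[0]['p']>.5: obs.append((im,v,np.array(r[0]['xy']),k))
f=lambda p:np.concatenate([(proj(im,W(p,v))-u) for im,v,u,k in obs])
r=least_squares(f,[.565,.01,.04],loss='soft_l1',x_scale=[.01,.01,.05]);p=r.x;print(p,np.round(f(p).reshape(-1,2),1),[o[3] for o in obs])
R=[L(p,at_z(im,d['xy'],.008)) for im in(S,T) for d in place_of(im,'rack')[:2]];print(np.round(R,3))
for im,n,(a,b,c,d),z in((T,'tz.png',(225,180,405,315),4),(S,'sz.png',(225,180,405,315),4)):
    A=cv2.resize(im['color'][b:d,a:c,::-1],None,fx=z,fy=z,interpolation=cv2.INTER_CUBIC)
    def dr(pts,col):
        q=[((proj(im,W(p,x))-[a,b]+.5)*z).astype(int) for x in pts]
        for i in range(len(q)-1): cv2.line(A,tuple(map(int,q[i])),tuple(map(int,q[i+1])),col,1)
    for s in(-1,1): 
        for x in(.033,.039): dr([(s*x,-.19,.02),(s*x,.16,.02)],(0,0,255))
    dr([(-.039,.16,.066),(.039,.16,.066)],(0,255,0))
    dr([(-.046,-.022,.07),(-.046,.022,.07),(-.080,.022,.105),(-.080,-.022,.105),(-.046,-.022,.07)],(255,0,255))
    dr([(-.03,-.17,.068),(.03,-.17,.068),(.03,-.08,.068),(-.03,-.08,.068),(-.03,-.17,.068)],(255,255,0))
    cv2.imwrite('pics/'+n,A)
E
```

```text
[0.56643055 0.00733544 0.01703272] [[-0.6  0.4]
 [ 0.2  1.5]
 [ 0.7 -0.1]
 [ 1.1  0.9]
 [ 1.3  0.8]
 [-0.5 -0.8]
 [-1.2  1.4]
 [ 0.3  1.2]] ['dock', 'stop', 'pivot', 'barrier_lip', 'dock', 'stop', 'pivot', 'barrier_lip']
[[ 0.002 -0.119  0.008]
 [ 0.143 -0.231  0.008]
 [ 0.133 -0.232  0.008]
 [ 0.004 -0.118  0.008]]
```

View pics/tz.png

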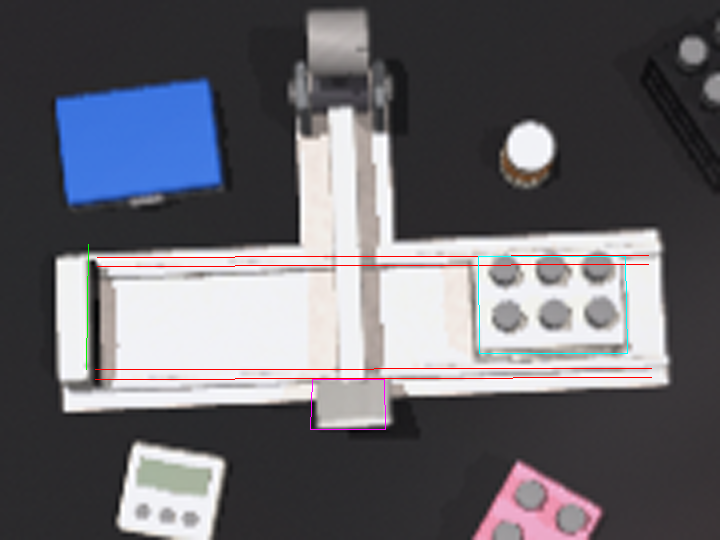

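View pics/sz.png

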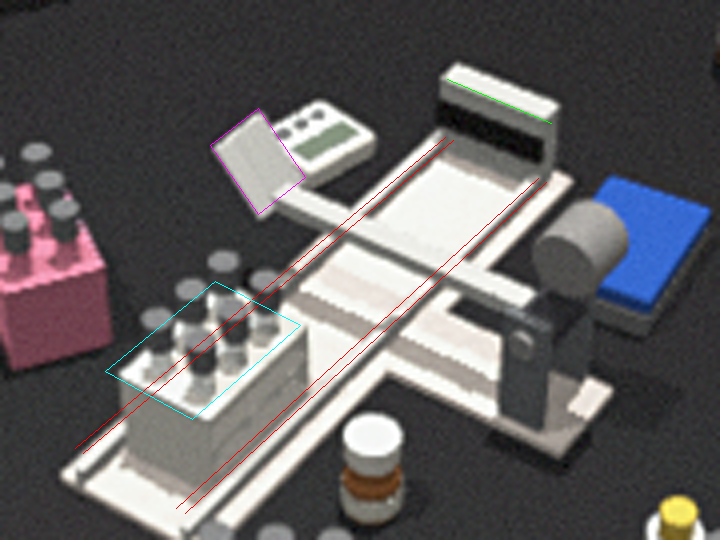

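```bash
cat > fit.py <<'E'
from dk import *
T=get_image('top')
g=lambda u,z:at_z(T,(225+u[0]/4-.5,180+u[1]/4-.5),z)
A,B,C,D=[g(u,.008) for u in((66,411),(668,384),(57,256),(660,231))]
for a,b in((A,B),(C,D)):
    d=a-b;print(np.linalg.norm(d),np.arctan2(-d[0],d[1]))
print('widths',np.linalg.norm(A-C),np.linalg.norm(B-D),(A+B+C+D)/4)
p=[.5665,.0085,.058]
import sys
d=(A+C-B-D)/2;th=np.arctan2(-d[0],d[1])
print(th)
for k,u,z in(('lipTL',(313,379),.07),('lipend R',(392,380),.07),('lipbotL',(317,430),.105),('lipbotR',(386,424),.105),('stopfaceTopR',(93,262),.066),('stopfar',(98,384),.066)):
    print(k,np.round(g(u,z),4))
E
python3 fit.py
```

```text
0.38194261663884116 0.05864021553708315
0.3868767743037372 0.05584233833319001
widths 0.10002961001273117 0.09889353314209057 [ 0.566583  -0.0011095  0.008    ]
0.05723229876912075
lipTL [0.5205 0.0282 0.07  ]
lipend R [ 0.5205 -0.0198  0.07  ]
lipbotL [0.4858 0.0242 0.105 ]
lipbotR [ 0.4899 -0.0165  0.105 ]
stopfaceTopR [0.5916 0.1649 0.066 ]
stopfar [0.5162 0.1592 0.066 ]
```

>>> send_rows(moves=[{"grip": -1, "x": -0.3, "y": -0.3, "z": 0, "yaw": -0.038}, {"grip": -1, "x": -0.3, "y": -0.3, "z": 0, "yaw": -0.038}, {"grip": -1, "x": -0.2, "y": -0.4, "z": 0, "yaw": -0.038}, {"grip": -1, "x": -0.2, "y": -0.4, "z": 0, "yaw": -0.038}, {"grip": -1, "x": -0.2, "y": -0.45, "z": 0, "yaw": 0}, {"grip": -1, "x": -0.2, "y": -0.45, "z": 0, "yaw": 0}, {"grip": -1, "x": -0.2, "y": -0.45, "z": 0, "yaw": 0}, {"grip": -1, "x": -0.2, "y": -0.45, "z": 0, "yaw": 0}])

```text
time_s: 2.62
position: [0.3323, 0.2257, 0.2306]
eef_rot: [0.001, -0.039, 0.999, 0.002]
contact_force: [1.4, 1.0, -0.2]
grip_width: 0.0004
```

```bash
cat >> dk.py <<'E'
p0=[.566,.005,.057]
from scipy.spatial.transform import Rotation as Ro
def st(tgt=None):
    s=sense();q=s['eef_rot'];R=Ro.from_quat([q[1],q[2],q[3],q[0]]).as_matrix()
    print('t%.2f'%s['time_s'],'pos',np.round(s['position'],4),'lane',np.round(L(p0,s['position']),4),'yawx',np.degrees(np.arctan2(R[1,0],R[0,0])).round(1),'tilt z',R[:,2].round(3),'F',s['contact_force'].round(1),'w',round(s['grip_width'],3))
    if tgt is not None: print('units',np.round(R.T@(W(p0,tgt)-s['position'])/.075,2))
E
python3 -c "
from dk import *
st((-.125,0,.23))"
```

```text
t2.62 pos [0.3323 0.2257 0.2306] lane [-0.2207  0.2336  0.2306] yawx -175.5 tilt z [ 0.002  0.004 -1.   ] F [ 1.4  1.  -0.2] w 0.0
units [-1.21 -3.14 -0.  ]
```

>>> send_rows(moves=[{"grip": -1, "x": -0.17, "y": -0.45, "z": 0, "yaw": 0}, {"grip": -1, "x": -0.17, "y": -0.45, "z": 0, "yaw": 0}, {"grip": -1, "x": -0.17, "y": -0.45, "z": 0, "yaw": 0}, {"grip": -1, "x": -0.17, "y": -0.45, "z": 0, "yaw": 0}, {"grip": -1, "x": -0.17, "y": -0.45, "z": 0, "yaw": 0}, {"grip": -1, "x": -0.17, "y": -0.45, "z": 0, "yaw": 0}, {"grip": -1, "x": -0.17, "y": -0.44, "z": 0, "yaw": 0}, {"grip": -1, "x": 0, "y": 0, "z": 0, "yaw": 0}])

```text
time_s: 3.28
position: [0.4461, -0.0199, 0.232]
eef_rot: [0.005, -0.037, 0.999, 0.001]
contact_force: [-0.4, -0.3, 0.5]
grip_width: -0.0
```

```bash
python3 -c "
from dk import *
st((-.125,0,.065))
S=get_image('scene');save(S,'s1.png')
T=get_image('top');save(T,'t1.png')"
```

```text
t3.28 pos [ 0.4461 -0.0199  0.232 ] lane [-0.1212 -0.018   0.232 ] yawx -175.8 tilt z [ 0.01   0.002 -1.   ] F [-0.4 -0.3  0.5] w -0.0
units [0.07 0.24 2.23]
```

View pics/s1.png

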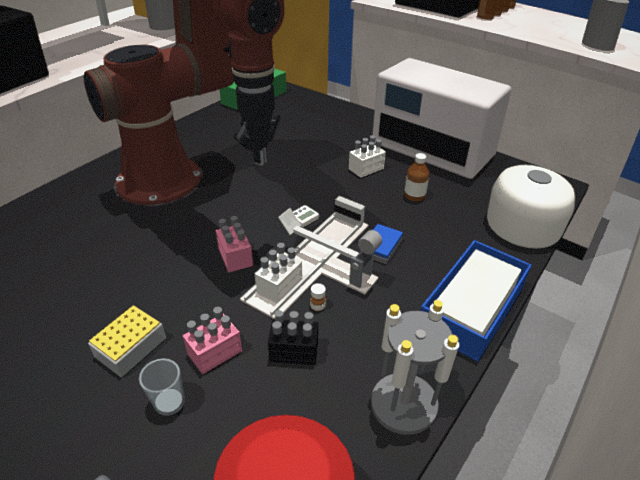

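The gripper (tip near (260,160)) is above and on the robot's side of the lip (288,220). I'll descend next.

>>> send_rows(moves=[{"grip": -1, "x": 0.05, "y": 0.1, "z": 0.45, "yaw": 0}, {"grip": -1, "x": 0.03, "y": 0.1, "z": 0.45, "yaw": 0}, {"grip": -1, "x": 0, "y": 0.05, "z": 0.45, "yaw": 0}, {"grip": -1, "x": 0, "y": 0, "z": 0.45, "yaw": 0}, {"grip": -1, "x": 0, "y": 0, "z": 0.43, "yaw": 0}, {"grip": -1, "x": 0, "y": 0, "z": 0, "yaw": 0}])

```text
time_s: 3.88
position: [0.4371, 0.0094, 0.062]
eef_rot: [0.007, -0.04, 0.999, 0.002]
contact_force: [-1.7, 0.4, 0.1]
grip_width: -0.0
```

```bash
python3 -c "
from dk import *
st((-.093,0,.065))
S=get_image('scene')
cv2.imwrite('pics/s2.png',cv2.resize(S['color'][120:300,200:440,::-1],None,fx=3,fy=3,interpolation=2))"
```

```text
t3.88 pos [0.4371 0.0094 0.062 ] lane [-0.1285  0.0117  0.062 ] yawx -175.4 tilt z [ 0.014  0.005 -1.   ] F [-1.7  0.4  0.1] w -0.0
units [-0.47 -0.17 -0.03]
```

View pics/s2.png

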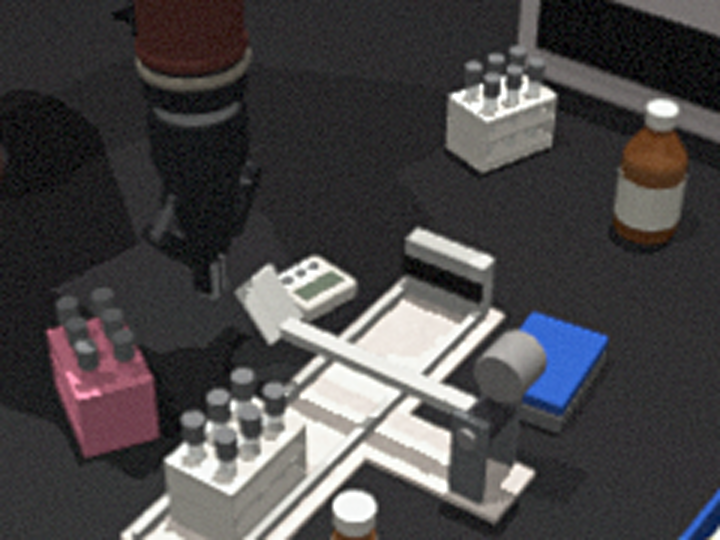

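>>> send_rows(moves=[{"grip": -1, "x": -0.16, "y": -0.08, "z": 0, "yaw": 0}, {"grip": -1, "x": -0.16, "y": -0.08, "z": 0, "yaw": 0}, {"grip": -1, "x": -0.13, "y": 0, "z": 0, "yaw": 0}, {"grip": -1, "x": -0.05, "y": 0, "z": -0.1, "yaw": 0}, {"grip": -1, "x": -0.06, "y": 0, "z": -0.16, "yaw": 0}, {"grip": -1, "x": -0.06, "y": 0, "z": -0.16, "yaw": 0}, {"grip": -1, "x": -0.06, "y": 0, "z": -0.16, "yaw": 0}, {"grip": -1, "x": -0.06, "y": 0, "z": -0.16, "yaw": 0}])

```text
time_s: 4.6
position: [0.4912, 0.006, 0.1363]
eef_rot: [0.006, -0.044, 0.999, 0.001]
contact_force: [-1.0, 0.3, -0.0]
grip_width: 0.0002
```

```bash
cat > look.py <<'E'
import sys
from dk import *
st((-.05,0,.16))
S=get_image('scene')
r=place_of(S,'barrier_lip')
if r:
    ph=np.linspace(0,1.65,166)
    e=[np.linalg.norm(proj(S,W(p0,(.135-.196*np.cos(f)+.016*np.sin(f),0,.07+.016*np.cos(f)+.196*np.sin(f))))-r[0]['xy']) for f in ph]
    print('phi',ph[np.argmin(e)],min(e),r[0]['p'])
cv2.imwrite('pics/%s.png'%sys.argv[1],cv2.resize(S['color'][120:300,200:440,::-1],None,fx=3,fy=3,interpolation=2))
E
python3 look.py s3
```

```text
t4.60 pos [0.4912 0.006  0.1363] lane [-0.0746  0.0053  0.1363] yawx -175.0 tilt z [ 0.012  0.002 -1.   ] F [-1.   0.3 -0. ] w 0.0
units [-0.33 -0.08 -0.31]
phi 0.26 1.8499651808720017 0.57
```

View pics/s3.png

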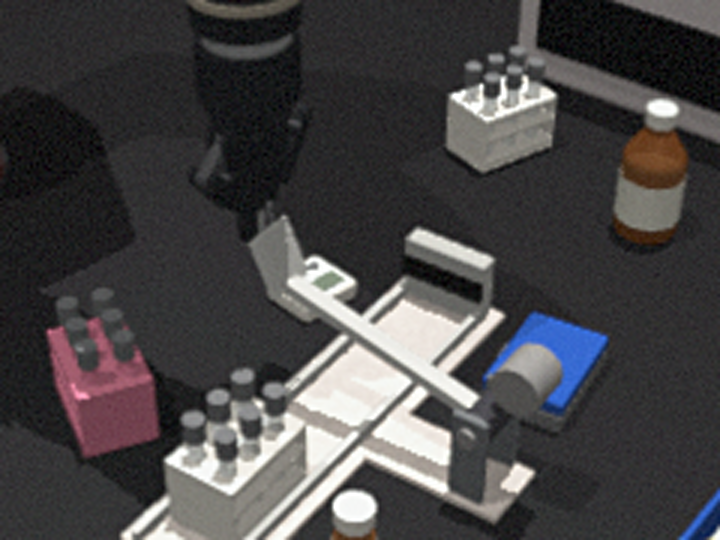

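>>> send_rows(moves=[{"grip": -1, "x": -0.14, "y": -0.02, "z": -0.14, "yaw": 0}, {"grip": -1, "x": -0.14, "y": -0.02, "z": -0.14, "yaw": 0}, {"grip": -1, "x": -0.15, "y": -0.02, "z": -0.14, "yaw": 0}, {"grip": -1, "x": -0.16, "y": 0, "z": -0.13, "yaw": 0}])

```text
time_s: 5.03
position: [0.5207, 0.0086, 0.1858]
eef_rot: [-0.005, -0.045, 0.999, 0.001]
contact_force: [-5.7, -4.4, 2.1]
grip_width: 0.0002
```

```bash
python3 look.py s4
```

```text
t5.03 pos [0.5207 0.0086 0.1858] lane [-0.045   0.0061  0.1858] yawx -174.8 tilt z [-0.01   0.001 -1.   ] F [-5.7 -4.4  2.1] w 0.0
units [ 0.07 -0.08  0.34]
phi 0.48 0.5573369325627152 0.77
```

View pics/s4.png

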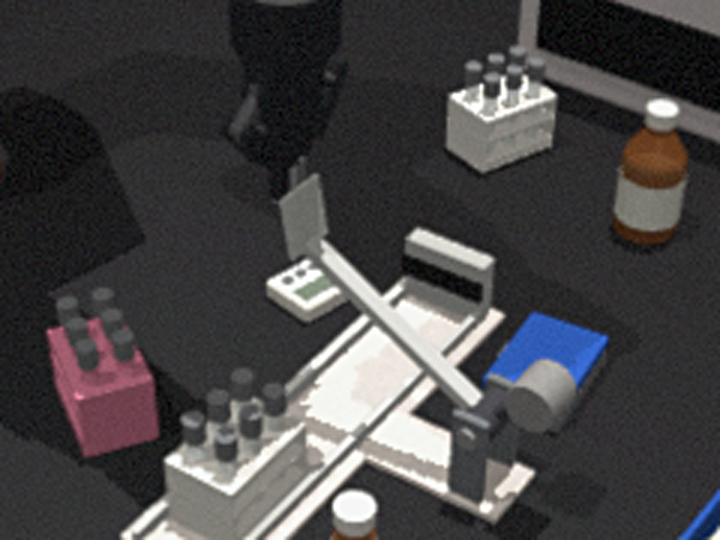

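>>> send_rows(moves=[{"grip": -1, "x": -0.18, "y": -0.02, "z": -0.04, "yaw": 0}, {"grip": -1, "x": -0.18, "y": -0.02, "z": -0.05, "yaw": 0}, {"grip": -1, "x": -0.18, "y": -0.02, "z": -0.06, "yaw": 0}])

```text
time_s: 5.38
position: [0.5608, 0.01, 0.205]
eef_rot: [-0.003, -0.047, 0.999, 0.0]
contact_force: [-6.1, -0.2, 6.5]
grip_width: -0.0002
```

```bash
python3 look.py s5
```

```text
t5.38 pos [0.5608 0.01   0.205 ] lane [-0.0049  0.0053  0.205 ] yawx -174.7 tilt z [-0.006  0.001 -1.   ] F [-6.1 -0.2  6.5] w -0.0
units [ 0.6  -0.05  0.6 ]
```

View pics/s5.png

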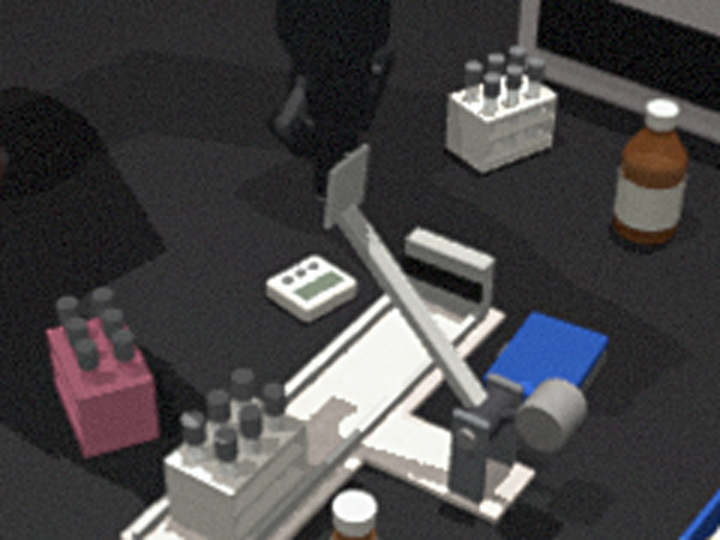

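>>> send_rows(moves=[{"grip": -1, "x": -0.2, "y": -0.02, "z": -0.05, "yaw": 0}, {"grip": -1, "x": -0.2, "y": -0.02, "z": -0.05, "yaw": 0}, {"grip": -1, "x": -0.2, "y": 0, "z": -0.04, "yaw": 0}, {"grip": -1, "x": -0.2, "y": 0, "z": -0.04, "yaw": 0}])

```text
time_s: 5.82
position: [0.6105, 0.0127, 0.2329]
eef_rot: [-0.007, -0.047, 0.999, -0.002]
contact_force: [-6.3, -5.3, 15.9]
grip_width: -0.0002
```

```bash
python3 look.py s6
```

```text
t5.82 pos [0.6105 0.0127 0.2329] lane [0.0449 0.0052 0.2329] yawx -174.6 tilt z [-0.014 -0.006 -1.   ] F [-6.3 -5.3 15.9] w -0.0
units [ 1.25 -0.02  0.99]
phi 1.1400000000000001 2.0630290292181894 0.98
```

View pics/s6.png

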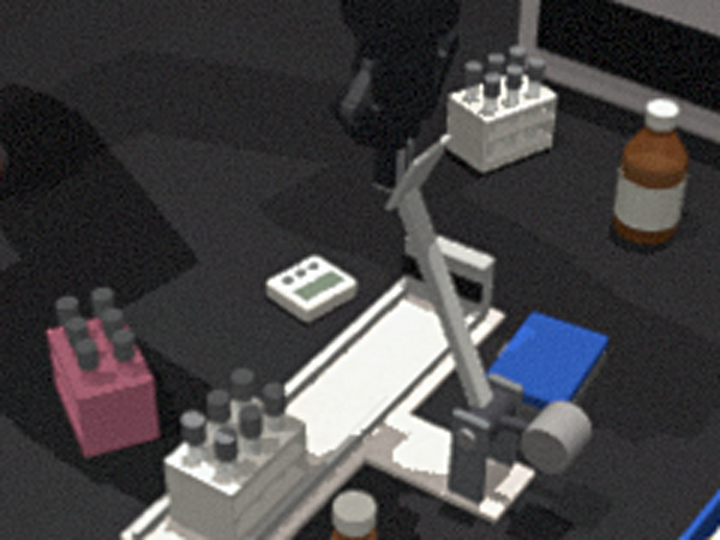

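>>> send_rows(moves=[{"grip": -1, "x": -0.22, "y": 0, "z": -0.03, "yaw": 0}, {"grip": -1, "x": -0.2, "y": 0, "z": -0.03, "yaw": 0}, {"grip": -1, "x": 0.2, "y": 0, "z": 0, "yaw": 0}, {"grip": -1, "x": 0.4, "y": 0, "z": 0, "yaw": 0}, {"grip": -1, "x": 0.4, "y": 0, "z": 0, "yaw": 0}, {"grip": -1, "x": 0.2, "y": 0, "z": 0, "yaw": 0}, {"grip": -1, "x": 0, "y": 0, "z": 0, "yaw": 0}, {"grip": -1, "x": 0, "y": 0, "z": 0, "yaw": 0}])

```text
time_s: 6.58
position: [0.5496, 0.0092, 0.2537]
eef_rot: [0.002, -0.049, 0.999, -0.005]
contact_force: [0.2, 0.1, 0.5]
grip_width: 0.0
```

```bash
python3 look.py s7
```

```text
t6.58 pos [0.5496 0.0092 0.2537] lane [-0.0162  0.0052  0.2537] yawx -174.4 tilt z [ 0.004 -0.009 -1.   ] F [0.2 0.1 0.5] w 0.0
units [ 0.46 -0.04  1.25]
phi 1.65 2.3453959154067787 0.86
```

View pics/s7.png

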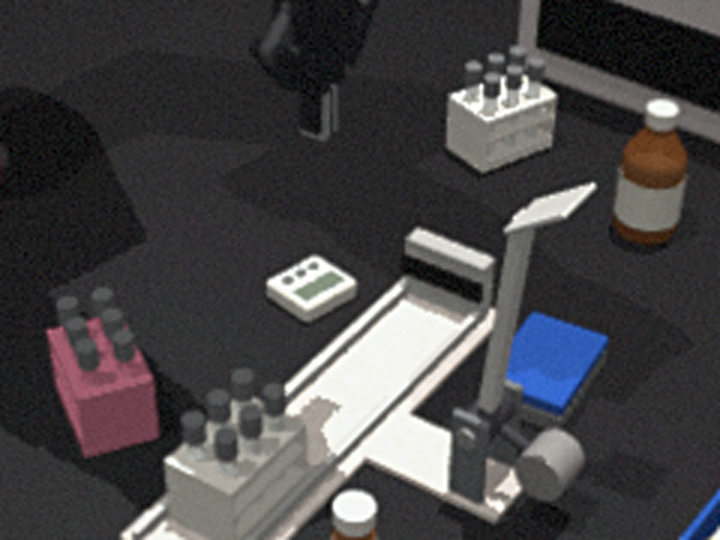

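The barrier has swung to its stop on its own, with the lip at about (550,205) in the crop, and nothing is touching it. Next I'll plan the rack approach.

```bash
python3 -c "
from dk import *
print(sense()['joint_pos'].round(2))
S=get_image('scene');T=get_image('top')
for im in(S,T): print([(L(p0,at_z(im,d['xy'],.008)).round(4),round(d['p'],2)) for d in place_of(im,'rack')])
st((0,-.21,.25))
A=T['color'][215:295,225:405,::-1].copy()
A=cv2.resize(A,None,fx=4,fy=4,interpolation=2)
for y in(-.165,-.075):
  for x in(-.03,.03):
    q=((proj(T,W(p0,(x,y-.0,.068)))-[225,215]+.5)*4).astype(int);cv2.circle(A,tuple(map(int,q)),3,(0,0,255),-1)
cv2.imwrite('pics/t8.png',A)"
```

```text
[-0.11  0.33 -0.05  1.19 -0.01 -0.21]
[(array([ 0.0107, -0.3372,  0.008 ]), 0.95), (array([ 0.1372, -0.2395,  0.008 ]), 0.93), (array([-0.0027, -0.1182,  0.008 ]), 0.7), (array([-0.1447, -0.1033,  0.008 ]), 0.58)]
[(array([ 0.1238, -0.2394,  0.008 ]), 0.88), (array([-0.1449, -0.1013,  0.008 ]), 0.85), (array([ 0.0128, -0.3315,  0.008 ]), 0.56)]
t6.88 pos [0.5507 0.0089 0.252 ] lane [-0.015   0.0047  0.252 ] yawx -174.4 tilt z [ 0.002 -0.009 -1.   ] F [ 0.2 -0.6  0.6] w 0.0
units [-0.08 -2.87  0.05]
```

View pics/t8.png

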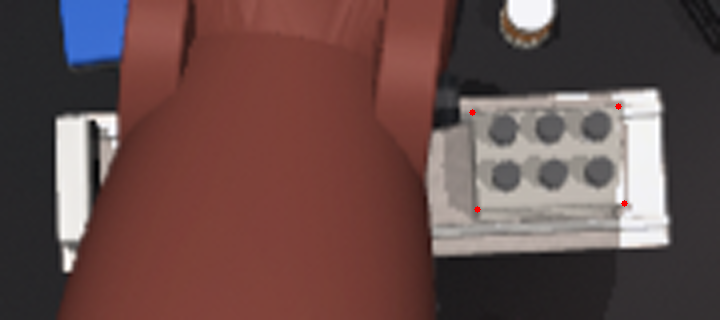

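>>> send_rows(moves=[{"grip": -1, "x": -0.01, "y": -0.4, "z": 0, "yaw": 0}, {"grip": -1, "x": -0.01, "y": -0.4, "z": 0, "yaw": 0}, {"grip": -1, "x": -0.01, "y": -0.4, "z": 0, "yaw": 0}, {"grip": -1, "x": -0.01, "y": -0.4, "z": 0, "yaw": 0}, {"grip": -1, "x": -0.01, "y": -0.4, "z": 0, "yaw": 0}, {"grip": -1, "x": -0.01, "y": -0.4, "z": 0, "yaw": 0}, {"grip": -1, "x": 0, "y": -0.3, "z": 0, "yaw": 0}])

```text
time_s: 7.47
position: [0.5789, -0.1956, 0.251]
eef_rot: [-0.001, -0.053, 0.999, -0.003]
contact_force: [-0.3, 0.0, 0.1]
grip_width: -0.0001
```

>>> send_rows(moves=[{"grip": -1, "x": 0, "y": 0, "z": 0, "yaw": 0.039}, {"grip": -1, "x": 0, "y": 0, "z": 0, "yaw": 0.039}, {"grip": -1, "x": 0, "y": 0, "z": 0, "yaw": 0.039}, {"grip": -1, "x": 0, "y": 0, "z": 0, "yaw": 0.039}, {"grip": -1, "x": 0, "y": 0, "z": 0, "yaw": 0.039}, {"grip": -1, "x": 0, "y": 0, "z": 0, "yaw": 0.039}, {"grip": -1, "x": 0, "y": 0, "z": 0, "yaw": 0.039}, {"grip": -1, "x": 0, "y": 0, "z": 0, "yaw": 0.039}, {"grip": -1, "x": 0, "y": 0, "z": 0, "yaw": 0.039}, {"grip": -1, "x": 0, "y": 0, "z": 0, "yaw": 0.039}])

```text
time_s: 8.3
position: [0.5822, -0.2048, 0.2435]
eef_rot: [-0.002, 0.542, 0.841, -0.004]
contact_force: [0.3, 0.4, 0.0]
grip_width: -0.0001
```

```bash
python3 -c "
from dk import *
st((0,-.21,.045))"
```

```text
t8.30 pos [ 0.5822 -0.2048  0.2435] lane [ 0.0042 -0.2104  0.2435] yawx 114.4 tilt z [-0.008 -0.005 -1.   ] F [0.3 0.4 0. ] w -0.0
units [ 0.03 -0.03  2.65]
```

>>> send_rows(moves=[{"grip": -1, "x": 0, "y": 0, "z": 0, "yaw": 0.039}, {"grip": -1, "x": 0, "y": 0, "z": 0, "yaw": 0.039}, {"grip": -1, "x": 0, "y": 0, "z": 0, "yaw": 0.038}, {"grip": -1, "x": 0, "y": 0, "z": 0.4, "yaw": 0}, {"grip": -1, "x": 0, "y": 0, "z": 0.4, "yaw": 0}, {"grip": -1, "x": 0, "y": 0, "z": 0.4, "yaw": 0}, {"grip": -1, "x": 0, "y": 0, "z": 0.3, "yaw": 0}, {"grip": -1, "x": 0, "y": 0, "z": 0, "yaw": 0}])

```text
time_s: 8.97
position: [0.5856, -0.207, 0.1245]
eef_rot: [-0.001, 0.692, 0.722, -0.004]
contact_force: [-0.4, 0.7, 0.6]
grip_width: 0.0002
```

```bash
python3 -c "
from dk import *
st((0,-.21,.045))
S=get_image('scene')
cv2.imwrite('pics/s9.png',cv2.resize(S['color'][170:350,180:420,::-1],None,fx=3,fy=3,interpolation=2))"
```

```text
t8.97 pos [ 0.5856 -0.207   0.1245] lane [ 0.0075 -0.2127  0.1245] yawx 92.4 tilt z [-0.007 -0.005 -1.   ] F [-0.4  0.7  0.6] w 0.0
units [ 0.04 -0.09  1.06]
```

View pics/s9.png

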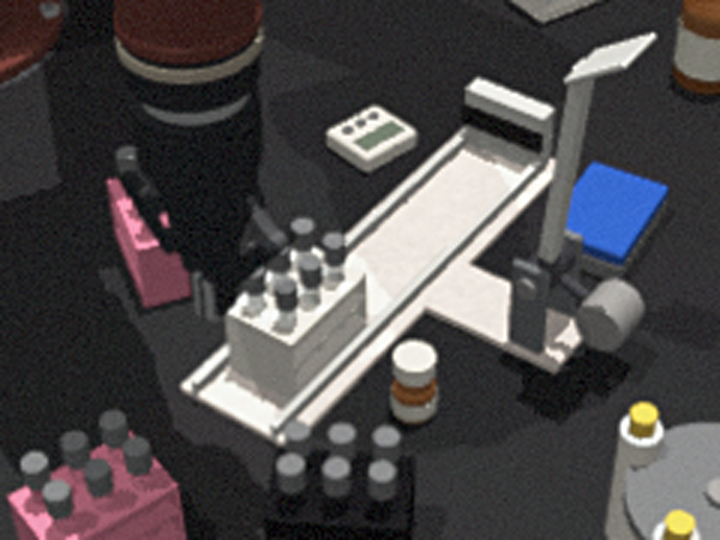

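>>> send_rows(moves=[{"grip": -1, "x": 0, "y": -0.05, "z": 0.35, "yaw": 0}, {"grip": -1, "x": 0, "y": -0.05, "z": 0.35, "yaw": 0}, {"grip": -1, "x": 0, "y": -0.03, "z": 0.32, "yaw": 0}, {"grip": -1, "x": 0, "y": 0, "z": 0, "yaw": 0}])

```text
time_s: 9.35
position: [0.5816, -0.2106, 0.0542]
eef_rot: [0.004, 0.692, 0.722, -0.002]
contact_force: [-1.8, 0.2, -0.4]
grip_width: -0.0002
```

```bash
python3 -c "
from dk import *
st((0,-.175,.045))"
```

```text
t9.35 pos [ 0.5816 -0.2106  0.0542] lane [ 0.0033 -0.2162  0.0542] yawx 92.4 tilt z [ 0.003 -0.01  -1.   ] F [-1.8  0.2 -0.4] w -0.0
units [ 0.55 -0.05  0.12]
```

>>> send_rows(moves=[{"grip": -1, "x": 0.2, "y": -0.02, "z": 0.08, "yaw": 0}, {"grip": -1, "x": 0.2, "y": -0.02, "z": 0.05, "yaw": 0}, {"grip": -1, "x": 0.15, "y": -0.02, "z": 0, "yaw": 0}, {"grip": -1, "x": 0.15, "y": 0, "z": 0, "yaw": 0}, {"grip": -1, "x": 0.15, "y": 0, "z": 0, "yaw": 0}])

```text
time_s: 9.77
position: [0.5799, -0.148, 0.0514]
eef_rot: [0.009, 0.693, 0.721, -0.001]
contact_force: [0.2, -1.1, -0.2]
grip_width: 0.0
```

```bash
python3 -c "
from dk import *
st((0,.059,.045))
S=get_image('scene');print([(L(p0,at_z(S,d['xy'],.008)).round(3),round(d['p'],2)) for d in place_of(S,'rack')])
cv2.imwrite('pics/s10.png',cv2.resize(S['color'][170:350,180:420,::-1],None,fx=3,fy=3,interpolation=2))"
```

```text
t9.77 pos [ 0.5799 -0.148   0.0514] lane [ 0.0052 -0.1536  0.0514] yawx 92.2 tilt z [ 0.012 -0.015 -1.   ] F [ 0.2 -1.1 -0.2] w 0.0
units [ 2.83 -0.12  0.04]
[(array([ 0.006, -0.099,  0.008]), 0.94), (array([ 0.132, -0.245,  0.008]), 0.91), (array([ 0.008, -0.333,  0.008]), 0.85), (array([-0.145, -0.103,  0.008]), 0.67)]
```

View pics/s10.png

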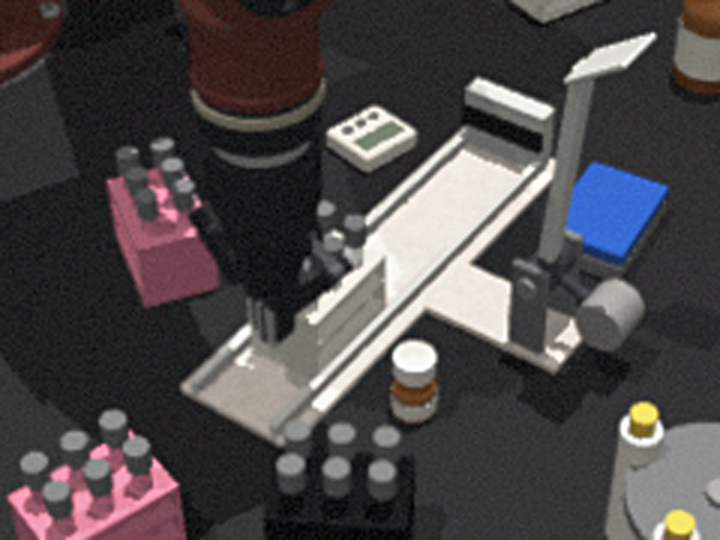

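>>> send_rows(moves=[{"grip": -1, "x": 0.17, "y": -0.02, "z": 0.01, "yaw": 0}, {"grip": -1, "x": 0.17, "y": -0.02, "z": 0.01, "yaw": 0}, {"grip": -1, "x": 0.17, "y": -0.02, "z": 0, "yaw": 0}, {"grip": -1, "x": 0.17, "y": -0.01, "z": 0, "yaw": 0}, {"grip": -1, "x": 0.17, "y": -0.01, "z": 0, "yaw": 0}, {"grip": -1, "x": 0.17, "y": -0.01, "z": 0, "yaw": 0}, {"grip": -1, "x": 0.17, "y": -0.01, "z": 0, "yaw": 0}, {"grip": -1, "x": 0.17, "y": -0.01, "z": 0, "yaw": 0}])

```text
time_s: 10.53
position: [0.5686, -0.0397, 0.0501]
eef_rot: [0.012, 0.693, 0.721, -0.001]
contact_force: [0.6, -2.1, 1.7]
grip_width: 0.0003
```

```bash
python3 -c "
from dk import *
st((0,.059,.045))
S=get_image('scene');print([(L(p0,at_z(S,d['xy'],.008)).round(3),round(d['p'],2)) for d in place_of(S,'rack')])
cv2.imwrite('pics/s11.png',cv2.resize(S['color'][150:330,220:460,::-1],None,fx=3,fy=3,interpolation=2))"
```

```text
t10.53 pos [ 0.5686 -0.0397  0.0501] lane [ 0.0001 -0.0448  0.0501] yawx 92.2 tilt z [ 0.016 -0.018 -1.   ] F [ 0.6 -2.1  1.7] w 0.0
units [ 1.38 -0.03  0.04]
[(array([ 0.013, -0.335,  0.008]), 0.77), (array([-0.012,  0.009,  0.008]), 0.76), (array([ 0.133, -0.244,  0.008]), 0.74), (array([-0.146, -0.088,  0.008]), 0.73)]
```

View pics/s11.png

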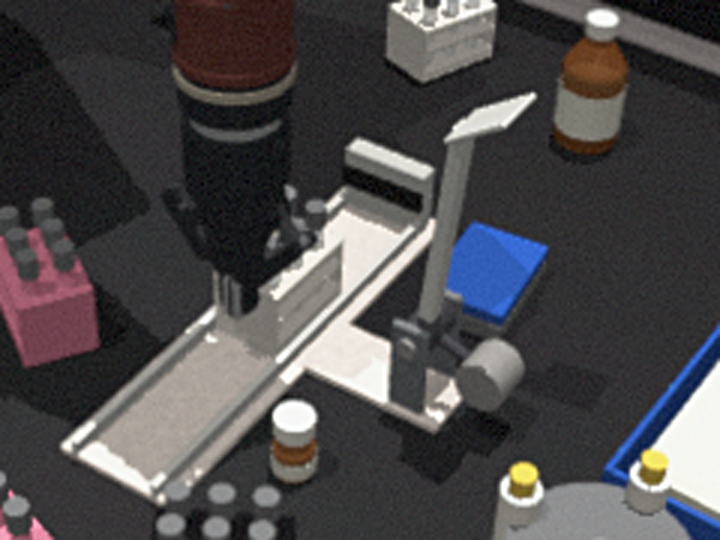

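>>> send_rows(moves=[{"grip": -1, "x": 0.17, "y": 0, "z": 0, "yaw": 0}, {"grip": -1, "x": 0.17, "y": 0, "z": 0, "yaw": 0}, {"grip": -1, "x": 0.17, "y": 0, "z": 0, "yaw": 0}, {"grip": -1, "x": 0.17, "y": 0, "z": 0, "yaw": 0}, {"grip": -1, "x": 0.17, "y": 0, "z": 0, "yaw": 0}, {"grip": -1, "x": 0.15, "y": 0, "z": 0, "yaw": 0}, {"grip": -1, "x": 0.1, "y": 0, "z": 0, "yaw": 0}])

```text
time_s: 11.22
position: [0.5648, 0.0485, 0.0481]
eef_rot: [0.012, 0.693, 0.721, -0.001]
contact_force: [-0.4, -2.7, 2.0]
grip_width: -0.0001
```

```bash
python3 -c "
from dk import *
st((0,.059,.045))
S=get_image('scene');print([(L(p0,at_z(S,d['xy'],.008)).round(3),round(d['p'],2)) for d in place_of(S,'rack')])
cv2.imwrite('pics/s12.png',cv2.resize(S['color'][150:330,220:460,::-1],None,fx=3,fy=3,interpolation=2))"
```

```text
t11.22 pos [0.5648 0.0485 0.0481] lane [0.0012 0.0435 0.0481] yawx 92.3 tilt z [ 0.015 -0.019 -1.   ] F [-0.4 -2.7  2. ] w -0.0
units [ 0.21 -0.02  0.04]
[(array([ 0.01 , -0.335,  0.008]), 0.86), (array([ 0.136, -0.245,  0.008]), 0.76), (array([-0.006,  0.108,  0.008]), 0.71), (array([-0.145, -0.101,  0.008]), 0.67), (array([-0.138, -0.422,  0.008]), 0.32)]
```

View pics/s12.png

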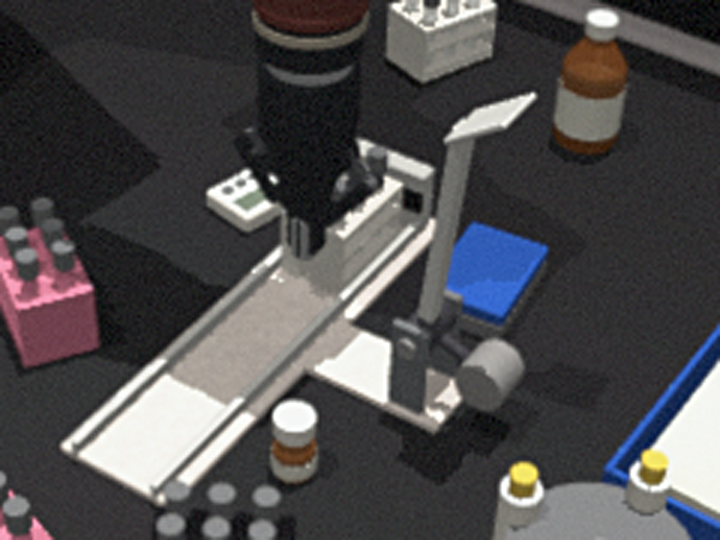

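Nearly home. I'll creep forward in small steps until the force rises.

>>> send_rows(moves=[{"grip": -1, "x": 0.07, "y": 0, "z": 0, "yaw": 0}, {"grip": -1, "x": 0.07, "y": 0, "z": 0, "yaw": 0}, {"grip": -1, "x": 0.07, "y": 0, "z": 0, "yaw": 0}])

```text
time_s: 11.57
position: [0.5641, 0.0642, 0.0476]
eef_rot: [0.012, 0.693, 0.721, -0.002]
contact_force: [0.3, -1.9, 1.5]
grip_width: -0.0001
```

>>> send_rows(moves=[{"grip": -1, "x": 0.06, "y": 0, "z": 0, "yaw": 0}, {"grip": -1, "x": 0.06, "y": 0, "z": 0, "yaw": 0}])

```text
time_s: 11.73
position: [0.5647, 0.0653, 0.0479]
eef_rot: [0.019, 0.695, 0.719, -0.008]
contact_force: [-2.2, -29.9, 2.7]
grip_width: 0.0005
```

>>> send_rows(moves=[{"grip": -1, "x": -0.1, "y": 0, "z": 0, "yaw": 0}, {"grip": -1, "x": -0.25, "y": 0, "z": 0, "yaw": 0}, {"grip": -1, "x": -0.4, "y": 0, "z": 0, "yaw": 0}, {"grip": -1, "x": -0.4, "y": 0, "z": 0, "yaw": 0}, {"grip": -1, "x": 0, "y": 0, "z": -0.4, "yaw": 0}, {"grip": -1, "x": 0, "y": 0, "z": -0.4, "yaw": 0}, {"grip": -1, "x": 0, "y": 0, "z": -0.4, "yaw": 0}, {"grip": -1, "x": 0, "y": 0, "z": -0.4, "yaw": 0}, {"grip": -1, "x": 0, "y": 0, "z": -0.4, "yaw": 0}, {"grip": -1, "x": 0, "y": 0, "z": 0, "yaw": 0}])

```text
time_s: 12.57
position: [0.5625, -0.0187, 0.2046]
eef_rot: [0.015, 0.696, 0.718, -0.009]
contact_force: [1.0, 0.4, 0.1]
grip_width: 0.0001
```

>>> send_rows(moves=[{"grip": -1, "x": -0.4, "y": -0.3, "z": 0, "yaw": 0}, {"grip": -1, "x": -0.4, "y": -0.4, "z": 0, "yaw": 0}, {"grip": -1, "x": -0.4, "y": -0.4, "z": 0, "yaw": 0}, {"grip": -1, "x": -0.3, "y": -0.4, "z": 0, "yaw": 0}, {"grip": -1, "x": 0, "y": -0.4, "z": 0, "yaw": 0}, {"grip": -1, "x": 0, "y": 0, "z": 0, "yaw": 0}, {"grip": -1, "x": 0, "y": 0, "z": 0, "yaw": 0}])

```text
time_s: 13.15
position: [0.4201, -0.1374, 0.2064]
eef_rot: [0.016, 0.696, 0.718, -0.006]
contact_force: [-0.5, -0.2, 0.8]
grip_width: -0.0003
```

```bash
python3 look.py s13; python3 -c "
from dk import *
for n in('scene','top'):
  S=get_image(n);print([(L(p0,at_z(S,d['xy'],.008)).round(3),round(d['p'],2)) for d in place_of(S,'rack')])
A=cv2.resize(S['color'][180:315,225:405,::-1],None,fx=4,fy=4,interpolation=2)
cv2.imwrite('pics/t13.png',A)"
```

```text
t13.15 pos [ 0.4201 -0.1374  0.2064] lane [-0.1538 -0.1338  0.2064] yawx 91.8 tilt z [ 0.015 -0.031 -0.999] F [-0.5 -0.2  0.8] w -0.0
units [1.84 1.33 0.58]
phi 1.6300000000000001 4.110449838986498 0.71
[(array([-0.144, -0.107,  0.008]), 0.95), (array([-0.003,  0.114,  0.008]), 0.82), (array([ 0.007, -0.34 ,  0.008]), 0.81), (array([ 0.132, -0.244,  0.008]), 0.72)]
[(array([ 0.002, -0.329,  0.008]), 0.89), (array([0.005, 0.116, 0.008]), 0.79), (array([-0.153, -0.098,  0.008]), 0.76), (array([ 0.129, -0.233,  0.008]), 0.7)]
```

View pics/s13.png

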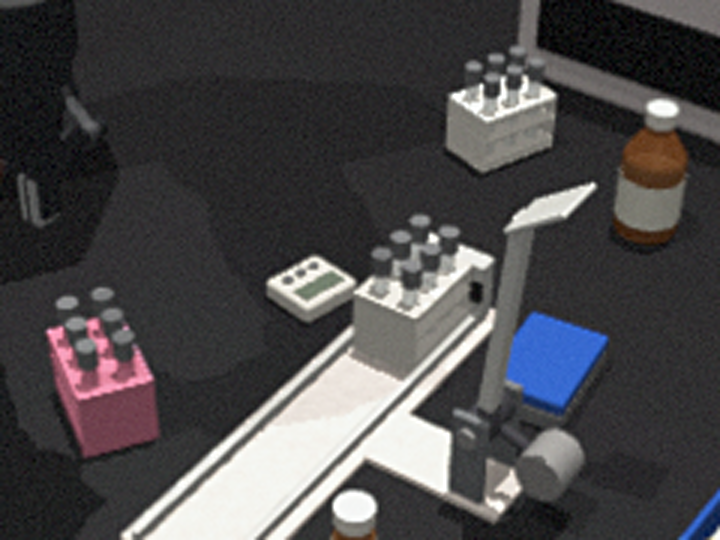

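View pics/t13.png

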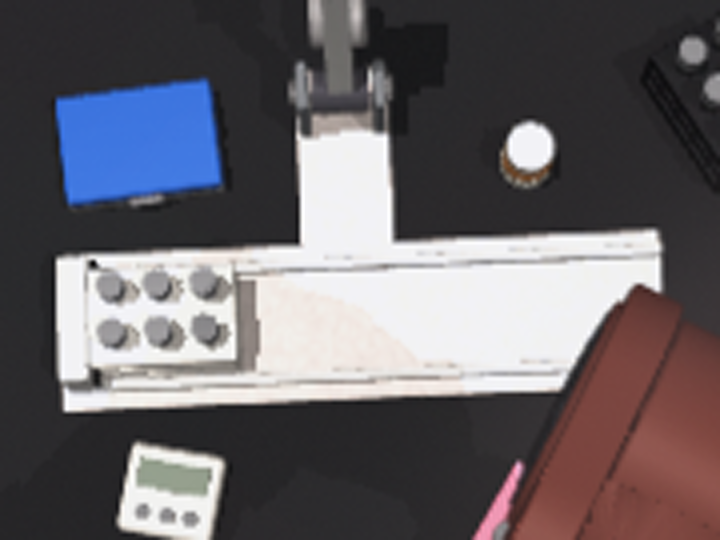

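The rack sits flat against the stop face, at about (90,310) in the top crop. The barrier is up, the arm is clear, and the other things are where they were.

```bash
python3 -c "
from cell import *
print(sign_off())"
```

```text
the job is handed in; nothing more can be done
None
```

The barrier is raised, the rack is home against the end stop, and I handed the job in at about 13 s of the 58 s. The hand-in gives no verdict, so the checks below are my own.

**Barrier:** I pushed the lip up with the shut fingertips to beyond about 1.14 rad, then backed off. The barrier swung to its stop by itself. My last reading was about 1.63 rad, but that fit was loose (about 4 px off). The pictures agree that it stands against its stop.

**Rack:** I pushed it along the lane until the force rose to about 30 N at the end stop, then backed off and lifted clear. The networks put its origin at y = 114 mm (scene camera) and 116 mm (top camera) in the lane's frame, against 115 mm when home. Both pictures show it upright between the rails.

**Disagreement:** The first automatic fit of the lane's direction (0.017 rad) did not match the picture. I used 0.057 rad from the plate's edges instead, and the final rack position agrees with that.

**At the end:** The arm is clear, with force readings at noise level (under 1 N). By eye, the other things visible in the last pictures have not moved. The beaker and tip box were outside those views, and the arm did not go near them.

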